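Rock the heavy tub to pour out the cedar balls

TASK

Tip the wooden cedar balls out of the heavy stoneware tub into the catch tray of its stand: rock the tub over its base edge at the tray side by its bar handle, without lifting it off the stand. When all five balls are in the tray, rock it back so that it stands upright and flat on the stand near the stop strip, and let go. Leave the card terminal, the card box and the round tin where they are.

Things in the scene. Friction and masses are not known exactly. Their poses are not given: they have to be found in the camera images.
- stand: Wooden tipping stand, fixed to the counter: a table 55 mm high, 176 mm wide (x), from y = -165 to +6 mm, with a catch tray built on at its +y side. Origin at counter level, mid-width, under the inner face of the aluminium stop strip on the tray-side edge (6 mm thick, y = 0 to 6, 5 mm proud of the table). +y is the pouring direction, z is up.
- tray_floor (a point): Middle of the catch tray's floor, 10 mm above the counter; axes as the stand's, 110 mm along +y from its origin. The tray is 196 mm (x) by 206 mm (y) outside, walls 42 mm high and 8 mm thick.
- tub_bar (a point): Middle of the tub's handle: a straight round steel bar, 12 mm thick, along the tub's x, 88 mm clear between its two uprights. It lies 35 mm behind the back wall and 28 mm above the rim, to be pinched from above; it can turn between the fingers. From tub_edge it is 159 mm back (-y) and 118 mm up in the tub's axes, which this point shares: z up out of the mouth, +y the pouring side.
- tub_edge (a point): Middle of the tub's bottom edge on the pouring side, about which it is rocked; same axes as tub_bar. At the start it lies 4 to 20 mm short of the stop strip, on the stand's table (z = 55 mm).
- tub: White stoneware tub, 132 (x) by 124 (y) by 90 mm high, open on top, walls 7 mm, loose on the stand, about 1.4 kg. Origin at the centre of its underside, 62 mm behind tub_edge. Inside it slopes outward on the pouring side, 31 degrees from upright: the balls roll out at 60 to 80 degrees of tilt, 85 to 90 empties it. Past about 50 degrees it wants to fall on over: keep hold of it.
- ball1_center (a point): Centre of one of the five equal wooden cedar balls, 28 mm in diameter, 12 g, in the tub at the start.
- ball2_center (a point): Centre of one of the five equal wooden cedar balls, 28 mm in diameter, 12 g, in the tub at the start.
- ball3_center (a point): Centre of one of the five equal wooden cedar balls, 28 mm in diameter, 12 g, in the tub at the start.
- ball4_center (a point): Centre of one of the five equal wooden cedar balls, 28 mm in diameter, 12 g, in the tub at the start.
- ball5_center (a point): Centre of one of the five equal wooden cedar balls, 28 mm in diameter, 12 g, in the tub at the start.
- terminal_left: Card terminal, 173 x 80 x 43 mm, black, lying on the counter; bystander. Origin at the centre of its underside.
- tag_box: Small card box, 60 x 85 x 45 mm; bystander. Origin at the centre of its underside.
- button_tin: Round tin with lid, 70 mm across, 46 mm high; bystander. Origin at the centre of its underside.

How it is judged:
By the outcome, as a careful person would: the job done as asked, in the order asked, and still so for the second after the job is handed in, with the robot touching nothing.
It also fails if it takes over 58 s, if anything falls off the work surface, if the arm or the gripper's body presses on something with over 40 N, if the wrist force passes 120 N, or if a joint passes its speed limit or range.

ROBOT

A 6-joint arm with a two-finger parallel gripper is mounted at the origin on a cart in front of the work surface, level with it; the furniture and walls round the work are solid. World frame = base frame: x ahead of the robot, y to its left, z up, the work surface at z = 0. Lengths are in m, angles in degrees, forces in N, time in s.
With the tool pointing down it reaches from about 0.4 to 0.825 m from the base axis. Payload 7 kg.
Tool frame: the origin (TCP) lies on the front face of the gripper's body, between the roots of the fingers; the fingertips stand 66 mm ahead of it and the grasp point (between the pads) lies 47 mm ahead of it; z points along the fingers, y is the line along which they close (so a half turn about z gives the same grasp; the last joint's range is limited). The gripper opens to 88 mm and grips with 3 to 60 N. Pads are 19 mm wide; open, the fingers measure 130 mm over their backs; the gripper's body (78 mm by 193 mm) begins 47 mm behind the grasp point.
Start: joints at [-52.535, 20.546, 0.682, 0, -70.136, -16.507], TCP at [0.241, -0.63, 0.292] pointing down, gripper open.
Joint ranges: [-176.03, 176.03], [-82.01, 121.73], [-58.28, 71.71], [-173.87, 95.51], [-174.79, -0.11], [-173.66, 173.66]. Speed limits (degrees/s): [136.94, 136.94, 172.46, 180, 180, 180].

INTERFACE

Orientations are given as [roll, pitch, yaw] about the fixed x, y, z axes, in that order (R = Rz(yaw) Ry(pitch) Rx(roll)).
In Python, from plant import ctrl gives the robot as it stands.
- The arm moves only by the tool send_rows, never from a script. Its argument "deltas" is a list of rows, each a list of 2 entries, a list of its own where there are three numbers: the shift along the tool's x, y, z each as a share of 800 mm, from -1 to 1, then the turn about the tool's z as a share of 90 degrees, from -1 to 1. A call has exactly 5 rows; each row is the pose to reach, as a shift and turn from the pose commanded when the call began, along the tool's axes at that moment; what a row does not reach only later rows make up. A row lasts 1/12 s, in which the tool goes at most 41.7 mm and 7.16 degrees, less where a joint would pass 70% of its speed; a pose out of reach is approached as far as the arm can. A call with a number of a shift or a turn outside -1 to 1 is refused whole. A call with a gripper value outside its range is refused whole. "gripper" is the opening, from 0 (shut) to 1 (fully open), set as the call begins (left out, the last holds). The fingers move at their own pace and stop on an object; the grip force is fixed at half the most. Time passes only in rows, so rows that repeat a pose let the fingers close, or fill a call up. It gives the time, the measured TCP pose, the force, the opening and the grip force at its end, in the units of the state.
- ctrl.get_obs(): the state, without advancing time (a new reading comes with each control period).
- ctrl.snapshot(name): name is "scene" or "top" or "wrist"; returns a dict with "color" (480x640x3 uint8, red, green, blue), "vertical_fov" (degrees; the focal length in pixels is half the picture's height over the tangent of half this angle, whatever the lens; pixels are square), "cx", "cy" (the principal point, pixels), "rvec" (rotation vector, rad) and "tvec" (3), from world to camera coordinates, as OpenCV has them. Camera axes: x right, y down, z forward; pixel columns grow to the right and rows downward; lengths in m; the calibration is good to about 2 mm. A picture is of the moment at which its call begins. There is no depth.
- ctrl.close_job(): hands the job in; it is judged then, once.
Trained networks look in a picture, given as the dict that the camera call returned (one of the last four; its "shot" number tells which), for a name from the list of things; names that differ only in an ending like _2 or _b are one class to them, and where a whole thing is asked for, a point or a joint stands for the part that bears it (a point fixed in the world has none). Each returns a list of dicts, best first, with "conf" (0 to 1); they miss things now and then, are a little off and sometimes report something else, mostly with a low value. They report only what shows in the picture. A call takes as long as a camera call.
- ctrl.boxes_of(picture, thing): "xy" ([column, row] as shares, 0 to 1, of the picture: columns of its width, rows of its height, amid what is visible of it).
- ctrl.cut_out(picture, thing): "pixels" (480x640 bool, what is visible of it) and "xy" ([column, row] as shares, 0 to 1, of the picture: columns of its width, rows of its height, amid what is visible of it).
The state is a dict: "clock": time; "joint_pos": joint angles; "qvel": joint speeds; "tau": joint torques, N m; "tool_pos": TCP position; "orientation": TCP orientation; "force": force on the tool from outside, world axes, zero at the start; "moment": the same for the moment, N m; "opening": finger opening in m; "gripper_force": force on a finger pad.
Only numpy, scipy, OpenCV 4.12 (cv2) and the standard library are available. Lean on these libraries where they do the work, as an engineer would, in place of code of your own. Each camera call takes 0.05 s, during which the arm holds its last target. There are 200 camera calls.

## Working session

There is one attempt and no reset: what is moved stays moved. The work goes in short steps, Python scripts to look and compute and a tool call to move; the robot and the scene stay as the last step left them, time stands still between calls to the robot, and variables do not carry over. Pictures are saved under pics/ and viewed, at most 10 in all, crops included, and the job is handed in when it is done.

Besides the shell and the picture viewer there is one more tool, called after "Request:" as a command line: name --argument value ..., lists and objects as JSON in quotes. send_rows: Moves the arm, as the interface text tells. Shift numbers are shares of 800 mm and turn numbers shares of 90 degrees, none past 1 either way. Its arguments: {"type":"object","properties":{"deltas":{"type":"array","items":{"type":"array"}},"gripper":{"type":"number"}},"required":["deltas"]}

```bash
ls; mkdir -p pics
cat > h.py <<'E'
import numpy as np, cv2
from plant import ctrl
from scipy.spatial.transform import Rotation as R
def cam(s):
    f=240/np.tan(np.radians(s["vertical_fov"]/2)); K=np.array([[f,0,s["cx"]],[0,f,s["cy"]],[0,0,1]])
    Rm=cv2.Rodrigues(np.array(s["rvec"],float))[0]; t=np.array(s["tvec"],float).ravel()
    return K,Rm,t
def onz(s,uv,z):
    K,Rm,t=cam(s); c=-Rm.T@t; d=Rm.T@np.linalg.inv(K)@np.array([uv[0],uv[1],1.]); return c+d*(z-c[2])/d[2]
def proj(s,P):
    K,Rm,t=cam(s); p=(K@(Rm@np.atleast_2d(P).T+t[:,None])); return (p[:2]/p[2]).T
def save(s,n): cv2.imwrite(f"pics/{n}.png",s["color"][:,:,::-1])
def px(b): return np.array(b["xy"])*[640,480]
E
python3 - <<'E'
from h import *
o=ctrl.get_obs(); print(o)
for n in("scene","top"):
    s=ctrl.snapshot(n); save(s,n+"0"); print(n,s["vertical_fov"],s["cx"],s["cy"],s.get("distortion"),s.keys(),-cam(s)[1].T@cam(s)[2])
    for th,z in(("stand",.055),("tray_floor",.01),("tub_bar",.173),("tub_edge",.055),("tub",.1),("ball1_center",.08),("terminal_left",.043),("tag_box",.045),("button_tin",.046)):
        for b in ctrl.boxes_of(s,th)[:5]: print(th,round(b["conf"],2),px(b).round(1),onz(s,px(b),z).round(4))
E
```

```text
pics
{'clock': 0.0, 'joint_pos': array([-5.25355427e+01,  2.05906614e+01,  6.32416464e-01, -1.91547541e-02,
       -7.01371047e+01, -1.65058364e+01]), 'qvel': array([-0.04682787, -0.05467914, -0.01706402,  0.07334007,  0.08867765,
        0.03515456]), 'tau': array([-3.81296617e-03, -5.82713270e+01,  2.93045175e+01,  6.99667767e+00,
        6.91859706e-03, -1.54348954e-04]), 'tool_pos': array([ 0.24126359, -0.62998442,  0.29122407]), 'orientation': array([ 1.79903463e+02, -9.82794867e-03, -1.59047894e+02]), 'force': array([ 0.33006712,  0.7460939 , -0.16296486]), 'moment': array([-0.03556014, -0.05152997, -0.01313521]), 'gripper_force': 0.0, 'opening': 0.08750298151010136}
scene 51.26732071689518 317.0893667099155 240.60495302251954 None dict_keys(['color', 'vertical_fov', 'cx', 'cy', 'rvec', 'tvec', 'shot']) [ 0.52016466 -0.81883602  1.47471903]
stand 0.93 [335.3 260.9] [ 0.5101 -0.022   0.055 ]
tray_floor 0.55 [337.8 260.6] [0.5181 0.0048 0.01  ]
tub_bar 0.75 [313.  297.6] [ 0.4524 -0.2116  0.173 ]
tub_bar 0.23 [308.5 299.5] [ 0.4398 -0.2183  0.173 ]
tub_edge 0.81 [315.6 291.1] [ 0
[... 337 characters left out ...]
 'cy', 'rvec', 'tvec', 'shot']) [0.28611997 0.00453963 1.93079782]
stand 0.7 [327.  223.6] [ 0.5082 -0.014   0.055 ]
tray_floor 0.64 [330.  226.6] [ 0.5038 -0.0235  0.01  ]
tub_bar 0.98 [381.6 235. ] [ 0.4571 -0.1675  0.173 ]
tub_edge 0.68 [383.6 241.2] [ 0.4495 -0.1844  0.055 ]
tub 0.81 [384.1 240. ] [ 0.4491 -0.1815  0.1   ]
tub 0.24 [146.8 265.4] [0.3933 0.5252 0.1   ]
ball1_center 0.55 [391.6 254.7] [ 0.4062 -0.2043  0.08  ]
terminal_left 0.97 [496.2 231.3] [ 0.4711 -0.5296  0.043 ]
tag_box 0.75 [173.8 247.7] [0.4486 0.4574 0.045 ]
tag_box 0.37 [382.8 238.3] [ 0.4593 -0.1832  0.045 ]
tag_box 0.22 [385.4 236. ] [ 0.4661 -0.1914  0.045 ]
button_tin 0.81 [150.1 266.4] [0.3931 0.5305 0.046 ]
```

Run:
```python
import cv2
a=cv2.imread("pics/scene0.png")[130:450,200:460]; b=cv2.imread("pics/top0.png")[140:340,260:440]
a=cv2.resize(a,None,fx=1.5,fy=1.5,interpolation=cv2.INTER_CUBIC);b=cv2.resize(b,None,fx=2.25,fy=2.25,interpolation=cv2.INTER_CUBIC)
import numpy as np
h=max(a.shape[0],b.shape[0]);o=np.zeros((h,a.shape[1]+b.shape[1],3),np.uint8);o[:a.shape[0],:a.shape[1]]=a;o[:b.shape[0],a.shape[1]:]=b
print(o.shape,a.shape);cv2.imwrite("pics/c0.png",o)
```

```text
(480, 795, 3) (480, 390, 3)
```

View pics/c0.png

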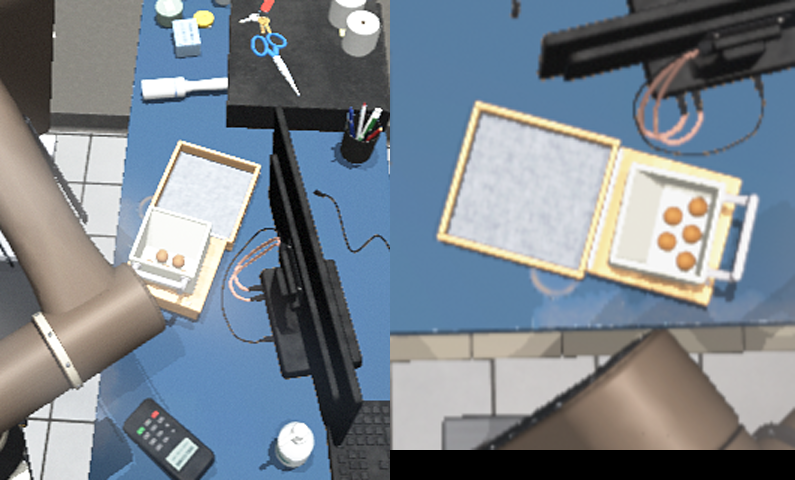

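The crop shows the tray in the top view with outer corners at about (477,102), (620,143), (582,277) and (438,240). The tub sits at the right with five balls in it, and its bar runs from (757,197) to (741,281). The monitor stands on the +x side.

```bash
cat >> h.py <<'E'
from scipy.optimize import least_squares
def pose2(P,th,L): # local->world, planar
    c,s=np.cos(th),np.sin(th); L=np.atleast_2d(L); return np.c_[P[0]+c*L[:,0]-s*L[:,1],P[1]+s*L[:,0]+c*L[:,1],L[:,2]]
E
python3 - <<'E'
from h import *
s=ctrl.snapshot("top")
f=lambda c: np.array([260+(c[0]-390)/2.25,140+c[1]/2.25])
# tray outer corners: y 7..213 , x+-98 at z .042
q=np.array([f(c) for c in((477,102),(620,143),(582,277),(438,240))])
L=np.array([[.098,.213,.042],[.098,.007,.042],[-.098,.007,.042],[-.098,.213,.042]])
r=least_squares(lambda p:(proj(s,pose2(p[:2],p[2],L))-q).ravel(),[.47,-.1,-.2])
print("stand",r.x[:2],np.degrees(r.x[2]),r.fun.round(1))
b=[onz(s,f(c),.173) for c in((757,197),(741,281))];print("bar",b,np.mean(b,0))
d=b[0]-b[1];print("dir",np.degrees(np.arctan2(d[1],d[0])),np.hypot(*d[:2]))
# tub top rim corners z=.145
q2=np.array([f(c) for c in((624,160),(723,187),(709,291),(609,268))])
L2=np.array([[.066,0,.145],[.066,-.124,.145],[-.066,-.124,.145],[-.066,0,.145]])
r2=least_squares(lambda p:(proj(s,pose2(p[:2],p[2],L2))-q2).ravel(),[.47,-.1,-.2])
print("tub edge",r2.x[:2],np.degrees(r2.x[2]),r2.fun.round(1)); print(pose2(r2.x[:2],r2.x[2],[[0,-.159,.173]]))
E
```

```text
stand [ 0.47494538 -0.10345041] -17.117076481767313 [-0.5 -0.1  0.4 -0.7  0.5  1.1 -0.4 -0.4]
bar [array([ 0.47503302, -0.28617006,  0.173     ]), array([ 0.36922786, -0.26169044,  0.173     ])] [ 0.42213044 -0.27393025  0.173     ]
dir -13.027024586209563 0.10860010906064006
tub edge [ 0.45696624 -0.11242781] -12.615037744867623 [ 1.9  3.2  0.  -0.7 -2.  -2.2  0.1 -0.2]
[[ 0.42224074 -0.26758947  0.173     ]]
```

Request:
send_rows --deltas '[[[-0.037,0.034,-0.005],0.07],[[-0.074,0.068,-0.01],0.14],[[-0.111,0.102,-0.015],0.21],[[-0.148,0.136,-0.02],0.28],[[-0.185,0.17,-0.025],0.36]]' --gripper 0.5

```text
clock: 1.47
tool_pos: [0.3301, -0.4515, 0.3122]
orientation: [-180.0, 0.0, 168.8]
force: [1.5, 0.1, 0.7]
opening: 0.0603
gripper_force: 0.0
```

Request:
send_rows --deltas '[[[-0.014,0.049,0],0.0],[[-0.028,0.098,0],0.01],[[-0.042,0.147,0],0.02],[[-0.056,0.196,0],0.02],[[-0.069,0.244,0],0.02]]'

```text
clock: 1.88
tool_pos: [0.4211, -0.27, 0.3123]
orientation: [180.0, 0.1, 167.4]
force: [1.4, -0.9, -0.1]
opening: 0.0439
gripper_force: 0.0
```

Run:
```python
from h import *
o=ctrl.get_obs(); print(o["tool_pos"],o["orientation"],o["joint_pos"].round(1))
s=ctrl.snapshot("wrist"); save(s,"w1"); print(s["vertical_fov"],-cam(s)[1].T@cam(s)[2])
np.savez("w1.npz",**{k:np.array(v) for k,v in s.items()})
```

```text
[ 0.42107546 -0.27002755  0.31229683] [1.79999640e+02 5.93263491e-02 1.67361200e+02] [-10.1   3.1 -19.1   0.  -67.8 -92.5]
64.63002522830408 [ 0.35229072 -0.25291347  0.40569323]
```

View pics/w1.png

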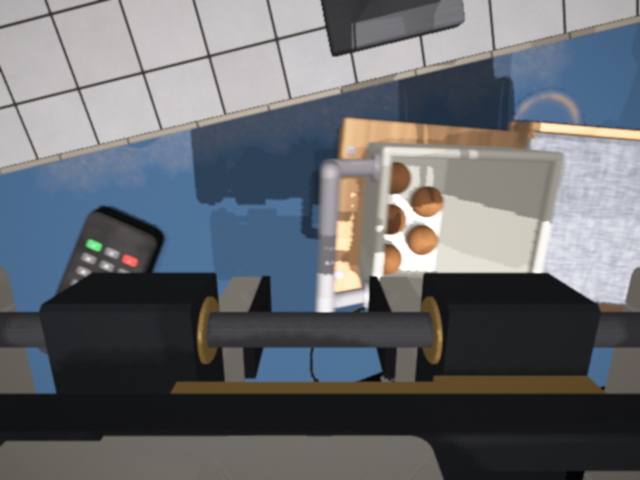

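The bar shows from its near end at (329,165) down to about (325,305), where the fingers hide it. It lies between the finger gaps, and the rim corners are at about (378,148) and (562,152).

Run:
```python
from h import *
s=dict(np.load("w1.npz"))
g=s["color"].astype(int)
for r in(180,200,220,240,260,280,300):print(r,g[r,308:348:2].sum(1)//3)
a=onz(s,(329,185),.173);b=onz(s,(325,300),.173);d=a-b
yaw=np.degrees(np.arctan2(-d[1],-d[0]));print(a,b,yaw)
e=onz(s,(329,166),.173);print("end",e)
c1=onz(s,(378,148),.145);c2=onz(s,(562,152),.145);d=c2-c1;print(c1,c2,np.linalg.norm(d),np.degrees(np.arctan2(d[1],d[0]))-90)
```

```text
180 [ 64  58  49  45  42  54  86 119 144 156 166 172 170 163 150 145 151 157
 167 168]
200 [ 62  54  50  45  43  67  99 130 150 159 166 168 165 156 146 151 160 171
 169 163]
220 [ 50  52  74  91  90 102 121 142 154 162 166 167 160 150 146 157 153 152
 141 129]
240 [ 99  97  96  96  95  98 107 115 119 120 120 119 116 126 189 224 236 234
 231 230]
260 [ 99  98  99  99 100 105 112 117 121 133 129 119 128 124 139 162 155 123
 114 115]
280 [ 99  99  98 100 122 163 199 224 236 240 239 232 214 207 219 230 230 228
 231 232]
300 [ 99  99  98 108 149 196 229 240 245 246 243 233 218 210 212 219 222 229
 233 235]
[ 0.38574951 -0.25437567  0.173     ] [ 0.46038447 -0.27339039  0.173     ] -14.293158988408797
end [ 0.37448883 -0.25191981  0.173     ]
[ 0.37273177 -0.21721819  0.145     ] [ 0.40249417 -0.09702278  0.145     ] 0.12382542283660003 -13.907656924607338
```

Request:
send_rows --deltas '[[[-0.007,0.0074,0.02],0.015],[[-0.007,0.0074,0.045],0.015],[[-0.007,0.0074,0.075],0.015],[[-0.007,0.0074,0.1],0.015],[[-0.007,0.0074,0.111],0.015]]'

```text
clock: 2.35
tool_pos: [0.4262, -0.2668, 0.2207]
orientation: [180.0, -0.2, 166.0]
force: [-0.1, 0.3, 0.2]
opening: 0.0438
gripper_force: 0.0
```

Request:
send_rows --deltas '[[[0,0,0],0],[[0,0,0],0],[[0,0,0],0],[[0,0,0],0],[[0,0,0],0]]' --gripper 0

```text
clock: 2.77
tool_pos: [0.4278, -0.2676, 0.2242]
orientation: [-180.0, 0.1, 166.0]
force: [-1.1, 0.5, 0.4]
opening: 0.0158
gripper_force: 0.0
```

Request:
send_rows --deltas '[[[0,0,0],0],[[0,0,0],0],[[0,0,0],0],[[0,0,0],0],[[0,0,0],0]]'

```text
clock: 3.18
tool_pos: [0.4277, -0.2678, 0.2239]
orientation: [-180.0, 0.1, 166.0]
force: [-1.3, -2.2, 5.9]
opening: 0.0111
gripper_force: 30.0
```

Run:
```python
from h import *
o=ctrl.get_obs(); print(o["tool_pos"],o["orientation"],o["force"],o["opening"],o["gripper_force"])
s=ctrl.snapshot("scene"); save(s,"s2"); a=s["color"][200:400,230:450][:,:,::-1]
s=ctrl.snapshot("wrist"); b=s["color"][:,:,::-1]
np.savez("w2.npz",**{k:np.array(v) for k,v in s.items()})
o=np.zeros((480,800,3),np.uint8);o[:360,:396]=cv2.resize(a,(396,360));o[:303,396:]=cv2.resize(b,(404,303));cv2.imwrite("pics/c2.png",o)
```

```text
[ 0.42770058 -0.26776304  0.22393435] [-1.79962123e+02  7.51554072e-02  1.66030014e+02] [-1.33417917 -2.18681177  5.88171562] 0.011060423623037054 29.99118983745575
```

View pics/c2.png

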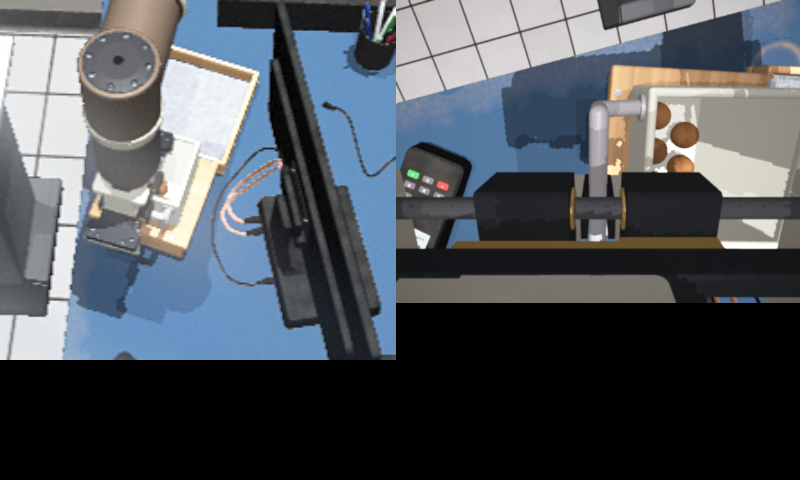

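The bar is held, with the uprights clear of the pads. Next I'll compute the arc table, with θ in 2° steps for each call.

```bash
cat >> h.py <<'E'
def path(a,b,n,gap=10):
    f=lambda t:(np.array([-.198*np.cos(np.radians(36.58+t)),-.198*np.sin(np.radians(36.58+t))-max(0,(5-gap/np.tan(np.radians(max(t,1))))/1e3)]))
    return [((f(t)-f(a))/.8).round(4).tolist() for t in np.linspace(a,b,n+1)[1:]]
E
python3 - <<'E'
from h import *
for a in range(0,80,10): print(a,path(a,a+10,5))
print(path(80,88,5))
E
```

```text
0 [[0.0053, -0.0068], [0.0108, -0.0135], [0.0165, -0.02], [0.0225, -0.0262], [0.0286, -0.0323]]
10 [[0.0064, -0.0058], [0.013, -0.0114], [0.0197, -0.0168], [0.0267, -0.0219], [0.0338, -0.0268]]
20 [[0.0073, -0.0046], [0.0147, -0.009], [0.0223, -0.0131], [0.0301, -0.017], [0.0379, -0.0205]]
30 [[0.008, -0.0033], [0.0161, -0.0063], [0.0243, -0.009], [0.0326, -0.0115], [0.0409, -0.0136]]
40 [[0.0084, -0.0019], [0.0169, -0.0034], [0.0255, -0.0047], [0.0341, -0.0057], [0.0427, -0.0063]]
50 [[0.0086, -0.0004], [0.0173, -0.0004], [0.0259, -0.0002], [0.0345, 0.0003], [0.0431, 0.0012]]
60 [[0.0086, 0.0011], [0.0171, 0.0024], [0.0255, 0.0036], [0.0339, 0.0051], [0.0423, 0.007]]
70 [[0.0082, 0.0021], [0.0164, 0.0045], [0.0244, 0.0072], [0.0323, 0.0102], [0.0401, 0.0135]]
[[0.0061, 0.0028], [0.0122, 0.0058], [0.0181, 0.009], [0.024, 0.0123], [0.0297, 0.0158]]
```

Request:
send_rows --deltas '[[[0,0.0053,-0.0068],0],[[0,0.0108,-0.0135],0],[[0,0.0165,-0.02],0],[[0,0.0225,-0.0262],0],[[0,0.0286,-0.0323],0]]'

```text
clock: 3.7
tool_pos: [0.4328, -0.2458, 0.2494]
orientation: [-179.9, 0.0, 166.0]
force: [-1.6, -5.7, -0.4]
opening: 0.011
gripper_force: 30.0
```

Request:
send_rows --deltas '[[[0,0.0064,-0.0058],0],[[0,0.013,-0.0114],0],[[0,0.0197,-0.0168],0],[[0,0.0267,-0.0219],0],[[0,0.0338,-0.0268],0]]'

```text
clock: 4.12
tool_pos: [0.4396, -0.22, 0.2716]
orientation: [-179.9, 0.1, 166.0]
force: [-0.8, -7.7, 4.5]
opening: 0.011
gripper_force: 30.0
```

Run:
```python
from h import *
o=ctrl.get_obs(); print(o["tool_pos"],o["orientation"],o["force"],o["opening"],o["gripper_force"])
a=ctrl.snapshot("scene")["color"][200:350,230:400][:,:,::-1]
s=ctrl.snapshot("wrist"); b=s["color"][:,:,::-1]; c=ctrl.snapshot("top")["color"][160:320,280:440][:,:,::-1]
o=np.zeros((600,800,3),np.uint8);o[:300,:340]=cv2.resize(a,(340,300));o[:345,340:]=cv2.resize(b,(460,345));o[300:600,:300]=cv2.resize(c,(300,300));cv2.imwrite("pics/c3.png",o)
```

```text
[ 0.43961031 -0.22000806  0.27160293] [-1.79854313e+02  7.07202708e-02  1.66027780e+02] [-0.77143251 -7.68540111  4.46322699] 0.01104097350575294 30.01875400543213
```

View pics/c3.png

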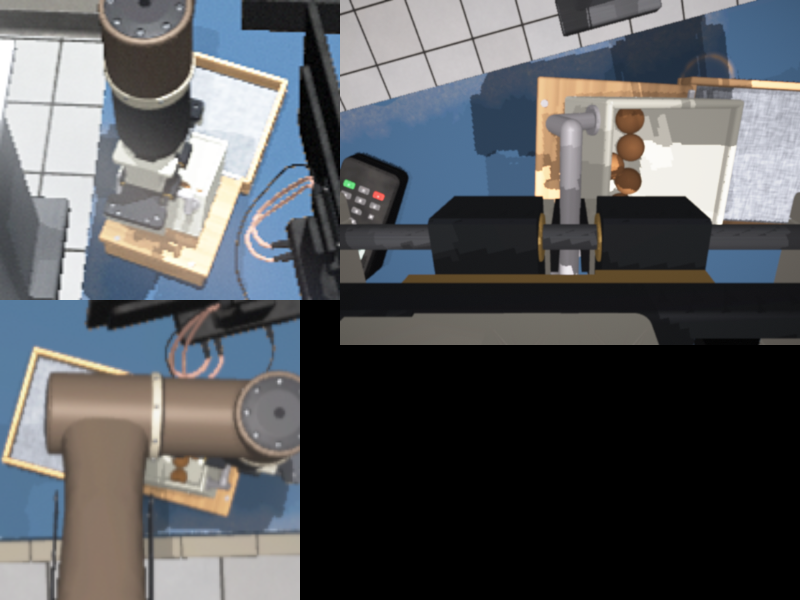

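The tub is tilted about 20°, the balls have rolled toward the pouring slope, and the grip is intact. I'm carrying on with a 1 mm z correction.

Request:
send_rows --deltas '[[[0,0.0073,-0.0048],0],[[0,0.0147,-0.0095],0],[[0,0.0223,-0.0138],0],[[0,0.0301,-0.018],0],[[0,0.0379,-0.0217],0]]'

```text
clock: 4.68
tool_pos: [0.4473, -0.1904, 0.2891]
orientation: [-179.9, 0.1, 166.0]
force: [-0.4, -6.4, 6.4]
opening: 0.0108
gripper_force: 30.0
```

Request:
send_rows --deltas '[[[0,0.008,-0.0033],0],[[0,0.0161,-0.0063],0],[[0,0.0243,-0.009],0],[[0,0.0326,-0.0115],0],[[0,0.0409,-0.0136],0]]'

```text
clock: 5.1
tool_pos: [0.4554, -0.158, 0.2995]
orientation: [-180.0, 0.1, 166.0]
force: [2.8, -5.1, 3.2]
opening: 0.011
gripper_force: 30.0
```

Request:
send_rows --deltas '[[[0,0.0084,-0.0022],0],[[0,0.0169,-0.0039],0],[[0,0.0255,-0.0054],0],[[0,0.0341,-0.0066],0],[[0,0.0427,-0.0075],0]]'

```text
clock: 5.52
tool_pos: [0.4632, -0.1238, 0.3047]
orientation: [180.0, 0.0, 166.0]
force: [2.9, -2.7, 3.0]
opening: 0.0107
gripper_force: 30.0
```

Run:
```python
from h import *
o=ctrl.get_obs(); print(o["tool_pos"],o["orientation"],o["force"],o["opening"],o["joint_pos"].round(0))
a=ctrl.snapshot("scene")["color"][160:360,230:430][:,:,::-1]
s=ctrl.snapshot("wrist"); b=s["color"][:,:,::-1]; c=ctrl.snapshot("top")["color"][160:320,280:440][:,:,::-1]
o=np.zeros((600,800,3),np.uint8);o[:340,:340]=cv2.resize(a,(340,340),interpolation=2);o[:345,340:]=cv2.resize(b,(460,345));o[340:600,:260]=cv2.resize(c,(260,260));cv2.imwrite("pics/c4.png",o)
```

```text
[ 0.46321638 -0.12383539  0.30466605] [1.79988551e+02 1.63926537e-02 1.66024793e+02] [ 2.89628664 -2.71652562  3.01817001] 0.0106709255478449 [   9.    1.  -22.   -0.  -67. -113.]
```

View pics/c4.png

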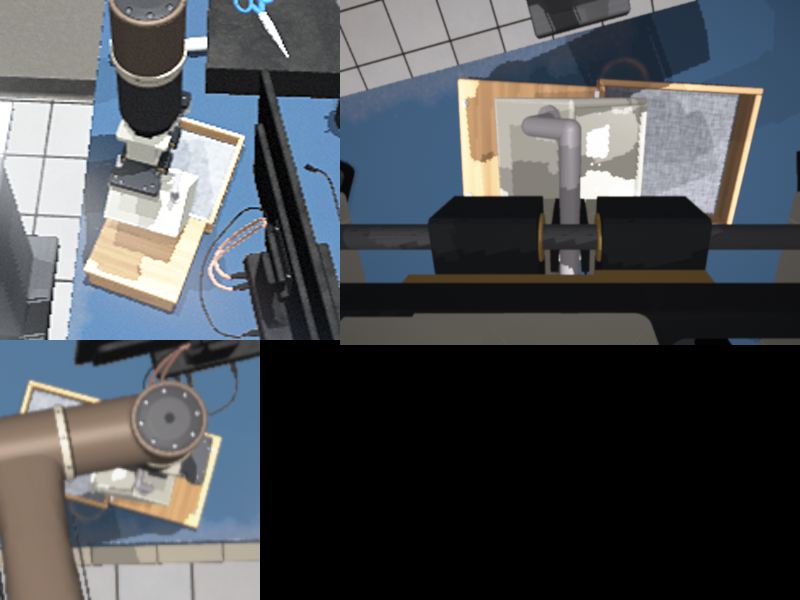

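At about 50° the tub is tipping over the strip, the wrist view shows its mouth facing the tray, and forces are small.

Request:
send_rows --deltas '[[[0,0.0086,-0.0006],0],[[0,0.0173,-0.0008],0],[[0,0.0259,-0.0008],0],[[0,0.0345,-0.0005],0],[[0,0.0431,0.0],0]]'

```text
clock: 6.08
tool_pos: [0.4712, -0.0905, 0.3044]
orientation: [180.0, -0.0, 166.0]
force: [3.6, -1.3, 1.4]
opening: 0.0108
gripper_force: 30.0
```

Request:
send_rows --deltas '[[[0,0.0086,0.0011],0],[[0,0.0171,0.0024],0],[[0,0.0255,0.0036],0],[[0,0.0339,0.0051],0],[[0,0.0423,0.007],0]]'

```text
clock: 6.5
tool_pos: [0.479, -0.0576, 0.2985]
orientation: [-180.0, -0.1, 166.0]
force: [0.3, -1.0, 1.9]
opening: 0.011
gripper_force: 30.0
```

Request:
send_rows --deltas '[[[0,0.0041,0.001],0],[[0,0.0082,0.0021],0],[[0,0.0123,0.0033],0],[[0,0.0164,0.0045],0],[[0,0.0205,0.0058],0]]'

```text
clock: 6.92
tool_pos: [0.4829, -0.0423, 0.294]
orientation: [-180.0, -0.1, 166.0]
force: [-3.5, -0.5, -0.1]
opening: 0.0111
gripper_force: 30.0
```

Request:
send_rows --deltas '[[[0,0.004,0.0014],0],[[0,0.0079,0.0029],0],[[0,0.0118,0.0044],0],[[0,0.0157,0.006],0],[[0,0.0196,0.0077],0]]'

```text
clock: 7.33
tool_pos: [0.4874, -0.0269, 0.2882]
orientation: [180.0, 0.0, 166.0]
force: [-0.4, -0.7, 1.5]
opening: 0.0108
gripper_force: 30.0
```

Run:
```python
from h import *
o=ctrl.get_obs(); print(o["tool_pos"],o["orientation"],o["force"],o["opening"],o["joint_pos"].round(0))
a=ctrl.snapshot("scene")["color"][160:360,230:430][:,:,::-1]
s=ctrl.snapshot("wrist"); b=s["color"][:,:,::-1]; c=ctrl.snapshot("top")["color"][160:320,280:440][:,:,::-1]
o=np.zeros((600,800,3),np.uint8);o[:340,:340]=cv2.resize(a,(340,340),interpolation=2);o[:345,340:]=cv2.resize(b,(460,345));o[340:600,:260]=cv2.resize(c,(260,260));cv2.imwrite("pics/c5.png",o)
```

```text
[ 0.48740247 -0.02686527  0.28815211] [1.79988780e+02 2.50230288e-02 1.66015668e+02] [-0.40082    -0.68697141  1.48560939] 0.010750339510662161 [  20.    3.  -23.    0.  -65. -124.]
```

View pics/c5.png

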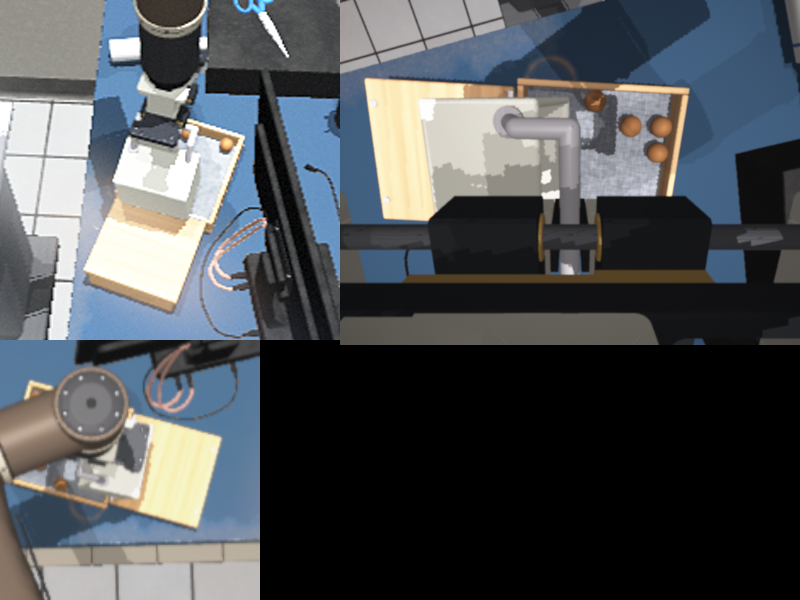

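At about 80°, the wrist view shows four balls in the tray, at (595,100), (630,126), (661,127) and (656,152). The scene view shows one near (227,145), which may be the fifth. I'll go on to about 88° so the tub empties fully.

Request:
send_rows --deltas '[[[0,0.0061,0.0026],0],[[0,0.0122,0.0053],0],[[0,0.0181,0.0082],0],[[0,0.024,0.0115],0],[[0,0.0297,0.015],0]]'

```text
clock: 7.9
tool_pos: [0.4936, -0.0034, 0.2762]
orientation: [180.0, 0.1, 166.0]
force: [2.3, -1.0, 1.1]
opening: 0.0113
gripper_force: 30.0
```

Request:
send_rows --deltas '[[[0,0,0],0],[[0,0,0],0],[[0,0,0],0],[[0,0,0],0],[[0,0,0],0]]'

```text
clock: 8.32
tool_pos: [0.4932, -0.0041, 0.2765]
orientation: [180.0, 0.1, 166.0]
force: [4.0, 0.7, 2.1]
opening: 0.0109
gripper_force: 30.0
```

Run:
```python
from h import *
o=ctrl.get_obs(); print(o["tool_pos"],o["force"],o["opening"],o["clock"])
for n in("scene","wrist"):
    s=ctrl.snapshot(n); save(s,n+"6")
    for b in ctrl.boxes_of(s,"ball1_center"): print(n,round(b["conf"],2),px(b).round(0),onz(s,px(b),.024).round(3))
```

```text
[ 0.49321623 -0.00407388  0.2765378 ] [3.99962059 0.73581432 2.10756732] 0.010948797232279575 8.3167
wrist 0.95 [331. 140.] [0.436 0.022 0.024]
```

Run:
```python
import cv2,numpy as np
a=cv2.imread("pics/scene6.png")[180:300,270:400];b=cv2.imread("pics/wrist6.png")
o=np.zeros((345,800,3),np.uint8);o[:314,:340]=cv2.resize(a,(340,314),interpolation=2);o[:,340:]=cv2.resize(b,(460,345));cv2.imwrite("pics/c6.png",o)
```

```text
(no output)
```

View pics/c6.png

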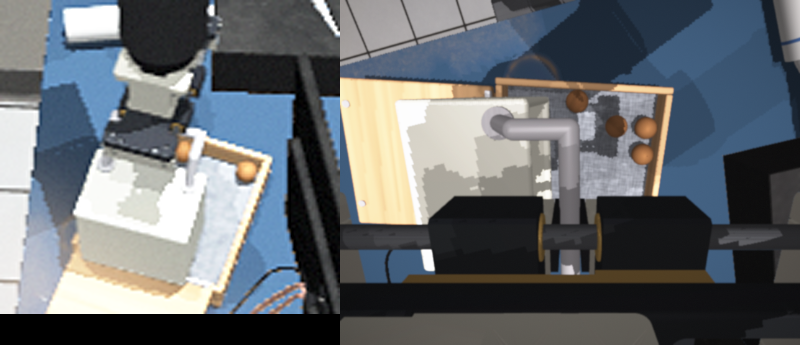

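Run:
```python
from h import *
S=np.array([.475,-.1035]);th=np.radians(-17.1)
s=ctrl.snapshot("scene");w=ctrl.snapshot("wrist")
loc=lambda p:(pose2([0,0],-th,[[p[0]-S[0],p[1]-S[1],0]])[0,:2]*1e3).round()
for q in((364,245.4),(340.5,237.5)):print("scene",loc(onz(s,q,.024)))
for q in((328,140),(384,175),(424,177),(420,213)):print("wrist",loc(onz(w,q,.024)), "in scene", proj(s,onz(w,q,.024)).round())
for a,b in((88,80),(80,70),(70,60),(60,50),(50,40),(40,30),(30,20),(20,10),(10,0)): print(a,path(a,b,5))
```

```text
scene [ 75. 195.]
scene [-10. 197.]
wrist [-74. 106.] in scene [[313. 253.]]
wrist [-46. 159.] in scene [[327. 243.]]
wrist [-46. 195.] in scene [[330. 235.]]
wrist [-13. 196.] in scene [[339. 238.]]
88 [[-0.0057, -0.0035], [-0.0116, -0.0068], [-0.0175, -0.01], [-0.0236, -0.013], [-0.0297, -0.0158]]
80 [[-0.0078, -0.0033], [-0.0157, -0.0063], [-0.0237, -0.009], [-0.0319, -0.0114], [-0.0401, -0.0135]]
70 [[-0.0083, -0.0018], [-0.0167, -0.0033], [-0.0252, -0.0045], [-0.0337, -0.0058], [-0.0423, -0.007]]
60 [[-0.0086, -0.0008], [-0.0172, -0.0014], [-0.0259, -0.0016], [-0.0345, -0.0016], [-0.0431, -0.0012]]
50 [[-0.0086, 0.0007], [-0.0172, 0.0016], [-0.0257, 0.0029], [-0.0342, 0.0045], [-0.0427, 0.0063]]
40 [[-0.0084, 0.0022], [-0.0167, 0.0046], [-0.0248, 0.0073], [-0.0329, 0.0103], [-0.0409, 0.0136]]
30 [[-0.0079, 0.0036], [-0.0156, 0.0074], [-0.0232, 0.0115], [-0.0307, 0.0159], [-0.0379, 0.0205]]
20 [[-0.0071, 0.0049], [-0.0141, 0.01], [-0.0208, 0.0154], [-0.0274, 0.021], [-0.0338, 0.0268]]
10 [[-0.0062, 0.006], [-0.0121, 0.0123], [-0.0179, 0.0188], [-0.0234, 0.0254], [-0.0286, 0.0323]]
```

All five balls are in the tray, in stand coordinates (75,195), (-10,197), (-46,195), (-46,159) and (-74,106). I'm rocking the tub back along the same arc.

Request:
send_rows --deltas '[[[0,-0.0057,-0.0033],0],[[0,-0.0116,-0.0065],0],[[0,-0.0175,-0.0096],0],[[0,-0.0236,-0.0124],0],[[0,-0.0297,-0.015],0]]'

```text
clock: 9.03
tool_pos: [0.4866, -0.0275, 0.2884]
orientation: [180.0, -0.0, 166.0]
force: [-0.6, 3.5, 4.9]
opening: 0.0112
gripper_force: 30.0
```

Request:
send_rows --deltas '[[[0,-0.0078,-0.0033],0],[[0,-0.0157,-0.0063],0],[[0,-0.0237,-0.009],0],[[0,-0.0319,-0.0114],0],[[0,-0.0401,-0.0135],0]]'

```text
clock: 9.45
tool_pos: [0.4795, -0.0591, 0.2992]
orientation: [180.0, 0.0, 166.0]
force: [2.8, 2.8, 2.2]
opening: 0.0112
gripper_force: 30.0
```

Request:
send_rows --deltas '[[[0,-0.0083,-0.0018],0],[[0,-0.0167,-0.0033],0],[[0,-0.0252,-0.0045],0],[[0,-0.0337,-0.0058],0],[[0,-0.0423,-0.007],0]]'

```text
clock: 9.87
tool_pos: [0.4713, -0.0919, 0.3049]
orientation: [-180.0, 0.0, 166.0]
force: [3.6, 0.8, 2.6]
opening: 0.0113
gripper_force: 30.0
```

Request:
send_rows --deltas '[[[0,-0.0086,-0.0005],0],[[0,-0.0172,-0.0008],0],[[0,-0.0259,-0.0008],0],[[0,-0.0345,-0.0005],0],[[0,-0.0431,0.0],0]]'

```text
clock: 10.28
tool_pos: [0.4626, -0.1254, 0.3045]
orientation: [-180.0, -0.0, 166.0]
force: [3.3, 0.1, 2.6]
opening: 0.0109
gripper_force: 30.0
```

Request:
send_rows --deltas '[[[0,-0.0086,0.001],0],[[0,-0.0172,0.0022],0],[[0,-0.0257,0.0037],0],[[0,-0.0342,0.0055],0],[[0,-0.0427,0.0075],0]]'

```text
clock: 10.7
tool_pos: [0.4542, -0.1585, 0.2982]
orientation: [-180.0, -0.0, 166.0]
force: [2.5, 0.0, 0.9]
opening: 0.0111
gripper_force: 30.0
```

Request:
send_rows --deltas '[[[0,-0.0084,0.0022],0],[[0,-0.0167,0.0046],0],[[0,-0.0248,0.0073],0],[[0,-0.0329,0.0103],0],[[0,-0.0409,0.0136],0]]'

```text
clock: 11.12
tool_pos: [0.4463, -0.1901, 0.2872]
orientation: [-180.0, -0.0, 166.0]
force: [2.1, -0.7, -0.6]
opening: 0.011
gripper_force: 30.0
```

Request:
send_rows --deltas '[[[0,-0.0079,0.0038],0],[[0,-0.0156,0.0078],0],[[0,-0.0232,0.0122],0],[[0,-0.0307,0.0169],0],[[0,-0.0379,0.0217],0]]'

```text
clock: 11.53
tool_pos: [0.4389, -0.2195, 0.2698]
orientation: [-180.0, -0.0, 166.0]
force: [1.8, -1.1, -1.5]
opening: 0.011
gripper_force: 30.0
```

Run:
```python
from h import *
o=ctrl.get_obs(); print(o["tool_pos"],o["force"],o["opening"],o["clock"])
s=ctrl.snapshot("wrist"); b=s["color"][:,:,::-1];np.savez("w3.npz",**{k:np.array(v) for k,v in s.items()})
cv2.imwrite("pics/w7.png",b)
```

```text
[ 0.43892956 -0.21949076  0.2697749 ] [ 1.81282556 -1.0595776  -1.53684817] 0.011025599065011153 11.5333
```

View pics/w7.png

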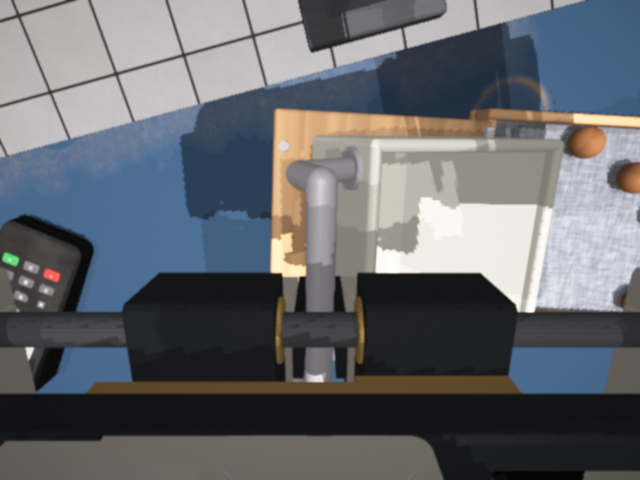

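The wrist view shows the tub empty, tilted about 20° and square in the grip, with balls in the tray at (585,142) and (632,178). Now I'll lower it.

Request:
send_rows --deltas '[[[0,-0.0071,0.0049],0],[[0,-0.0141,0.01],0],[[0,-0.0208,0.0154],0],[[0,-0.0274,0.021],0],[[0,-0.0338,0.0268],0]]'

```text
clock: 12.0
tool_pos: [0.4323, -0.2457, 0.2482]
orientation: [-180.0, -0.1, 166.0]
force: [-1.8, -1.4, -1.1]
opening: 0.011
gripper_force: 30.0
```

Request:
send_rows --deltas '[[[0,-0.0032,0.003],0],[[0,-0.0062,0.006],0],[[0,-0.0092,0.0091],0],[[0,-0.0121,0.0123],0],[[0,-0.015,0.0155],0]]'

```text
clock: 12.42
tool_pos: [0.4299, -0.257, 0.2364]
orientation: [-180.0, 0.0, 166.0]
force: [-2.1, -1.8, -0.7]
opening: 0.0104
gripper_force: 30.0
```

Request:
send_rows --deltas '[[[0,-0.003,0.0034],0],[[0,-0.0058,0.0067],0],[[0,-0.0086,0.01],0],[[0,-0.0112,0.0134],0],[[0,-0.0136,0.0162],0]]'

```text
clock: 12.83
tool_pos: [0.4274, -0.2675, 0.2236]
orientation: [180.0, 0.0, 166.0]
force: [-4.4, 4.6, 13.8]
opening: 0.0109
gripper_force: 30.0
```

Request:
send_rows --deltas '[[[0,0,0],0],[[0,0,0],0],[[0,0,0],0],[[0,0,0],0],[[0,0,0],0]]'

```text
clock: 13.25
tool_pos: [0.4277, -0.2671, 0.2239]
orientation: [180.0, 0.0, 166.0]
force: [-1.1, 5.2, 5.2]
opening: 0.011
gripper_force: 30.0
```

Run:
```python
from h import *
s=ctrl.snapshot("wrist"); b=s["color"];save(s,"w8");a=np.load("w2.npz")["color"]
g=lambda x:cv2.cvtColor(np.ascontiguousarray(x),cv2.COLOR_RGB2GRAY)
for nm,(x0,y0,x1,y1) in {"tub":(310,130,420,200),"rim":(375,132,560,165),"stand":(335,100,560,128)}.items():
    t=g(a)[y0:y1,x0:x1]; r=cv2.matchTemplate(g(b)[y0-30:y1+30,x0-30:x1+30],t,cv2.TM_CCOEFF_NORMED);m=cv2.minMaxLoc(r);print(nm,m[1],np.array(m[3])-30)
```

```text
tub 0.857326865196228 [-1  1]
rim 0.9755841493606567 [-1  0]
stand 0.9966867566108704 [-1  0]
```

View pics/w8.png

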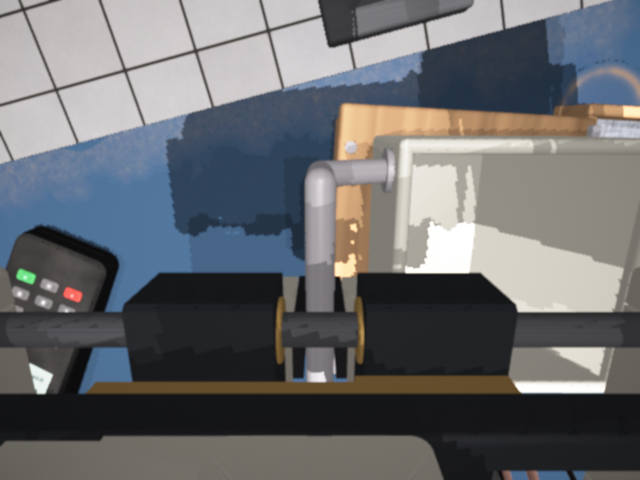

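The tub is flat, back at its starting place and about 10 mm short of the strip. I'll nudge it 4 mm nearer, release, and rise.

Request:
send_rows --deltas '[[[0,0.001,0],0],[[0,0.002,0],0],[[0,0.0035,0],0],[[0,0.005,0],0],[[0,0.005,0],0]]'

```text
clock: 13.72
tool_pos: [0.4286, -0.2646, 0.2241]
orientation: [-179.9, 0.1, 166.0]
force: [-1.9, -6.4, 1.7]
opening: 0.0107
gripper_force: 30.0
```

Request:
send_rows --deltas '[[[0,0,0],0],[[0,0,0],0],[[0,0,0],0],[[0,0,0],0],[[0,0,0],0]]' --gripper 0.45

```text
clock: 14.13
tool_pos: [0.4284, -0.2634, 0.2235]
orientation: [180.0, 0.0, 166.0]
force: [-0.3, -0.3, -0.0]
opening: 0.0369
gripper_force: 0.0
```

Request:
send_rows --deltas '[[[0,0,-0.01],0],[[0,0,-0.03],0],[[0,0,-0.06],0],[[0,0,-0.1],0],[[0,0,-0.14],0]]'

```text
clock: 14.55
tool_pos: [0.4279, -0.2634, 0.3371]
orientation: [-180.0, -0.1, 166.0]
force: [1.6, -0.6, 0.3]
opening: 0.0397
gripper_force: 0.0
```

Request:
send_rows --deltas '[[[0.0,-0.04,0],0],[[0,-0.08,0],0],[[0,-0.13,0],0],[[0,-0.18,0],0],[[0,-0.23,0],0]]'

```text
clock: 14.97
tool_pos: [0.3833, -0.4435, 0.3366]
orientation: [-180.0, 0.1, 166.1]
force: [0.4, -0.3, 0.1]
opening: 0.0395
gripper_force: 0.0
```

Run:
```python
from h import *
o=ctrl.get_obs(); print(o["tool_pos"],o["force"],o["clock"])
a=ctrl.snapshot("scene")["color"][130:450,200:460][:,:,::-1];b=ctrl.snapshot("top")["color"][140:340,260:440][:,:,::-1]
o=np.zeros((480,795,3),np.uint8);o[:,:390]=cv2.resize(a,(390,480),interpolation=2);o[:450,390:]=cv2.resize(b,(405,450),interpolation=2);cv2.imwrite("pics/c9.png",o)
```

```text
[ 0.38331992 -0.4435299   0.33658821] [ 0.44227439 -0.25545672  0.12269485] 14.9667
```

View pics/c9.png

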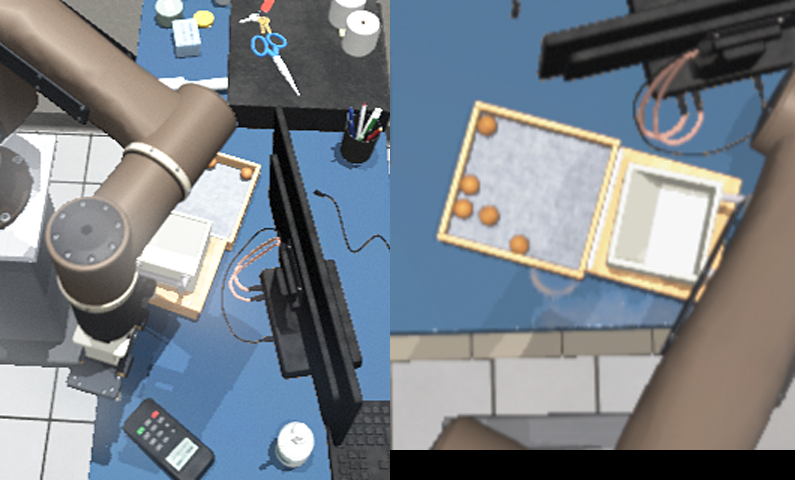

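The top view shows all five balls in the tray, at (486,125), (470,184), (463,209), (488,215) and (519,244). The tub is empty, upright and close to the strip, the bystanders are where they were, and the arm is clear.

```bash
python3 -c "
from plant import ctrl
print(ctrl.close_job())"
```

```text
the job is handed in; nothing more can be done
None
```

I tipped all five balls into the tray, rocked the tub back upright and flat about 6 mm short of the stop strip (by my estimate), released it, and handed the job in after about 15 s; the terminal, card box and tin were not touched.

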